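# Find the knob's dowel hole by feel and hold it up for glue

### The arm

A 7-joint arm with a two-finger parallel gripper is mounted at the origin on the work surface; the furniture and walls round the work are solid. World frame = base frame: x ahead of the robot, y to its left, z up, the work surface at z = 0. Lengths are in m, angles in rad, forces in N, time in s.
With the tool pointing down it reaches from about 0.4 to 0.85 m from the base axis. Payload 4.5 kg.
Tool frame: the origin (TCP) lies where the fingers leave the gripper's body, on its centre line; the fingertips stand 64 mm ahead of it and the grasp point (between the pads) lies 45 mm ahead of it; z points along the fingers, y is the line along which they close (so a half turn about z gives the same grasp; the last joint's range is limited). The gripper opens to 88 mm and grips with 3 to 60 N. Pads are 18 mm wide; open, the fingers measure 123 mm over their backs; the gripper's body (75 mm by 187 mm) begins 45 mm behind the grasp point.
Start: joints at [1.321, 0.689, -0.195, 1.565, 0.157, 0.902, -0.215], TCP at [0.175, -0.6, 0.303] pointing down, gripper open.
Joint ranges: [-3.01, 3.01], [-0.46, 2.08], [-1.47, 1.51], [0.13, 2.56], [-1, 4.14], [0.04, 2.09], [-2.66, 2.66]. Speed limits (rad/s): [2.57, 2.57, 3.14, 3.14, 3.14, 3.14, 3.14].

### API

Orientations are given as a unit quaternion [x, y, z, w].
In Python, from plant import r gives the robot as it stands.
- The arm moves only by the tool play_rows, never from a script. Its arguments are lists of equal length, an entry for each row: "translation": the shift along the tool's x, y, z in m, a list of three; "delta_rot": the turn, a rotation vector about the tool's x, y, z in degrees, a list of three; "grip": the opening, from -1 (shut) to 1 (fully open). In form: {"translation": [[x, y, z], ...], "delta_rot": [[rx, ry, rz], ...], "grip": [grip, ...]}. A call has 1 to 20 rows; each row shifts and turns the commanded pose from where the row before left it, along the tool's axes as they then stand; what a row does not reach is not made up. A row lasts 1/8 s, in which the tool goes at most 62.5 mm and 10.7 degrees, less where a joint would pass 70% of its speed; a pose out of reach is approached as far as the arm can. A call with a gripper value outside its range is refused whole. The fingers move at their own pace and stop on an object; "squeeze" is the grip in N (left out, the last holds). Time passes only in rows, so rows that do not move let the fingers close. It gives the time, the measured TCP pose, the force, the opening and the grip force at its end, in the units of the state.
- r.get_state(): the state, without advancing time (a new reading comes with each control period).
- r.snapshot(name): name is "scene" or "top" or "wrist"; returns the picture (384x512x3 uint8, blue, green, red); there is no depth.
- r.get_calibration(name): a dict with "intrinsics" (3x3 intrinsics, pixels), "eye" and "rotation" of the camera in the world. Camera axes: x right, y up, looking along -z (the intrinsics and any distortion apply to the point x, -y, -z); pixel columns grow to the right and rows downward; lengths in m; the calibration is good to about 2 mm. A picture is of the moment at which its call begins: read the wrist's pose just before it. get_calibration takes no time and is no camera call; for the wrist camera it gives the pose at the moment of the call.
- r.finish_job(): hands the job in; it is judged then, once.
Trained networks look in the newest picture that a camera, given by its name, has taken for a name from the list of things; names that differ only in an ending like _2 or _b are one class to them, and where a whole thing is asked for, a point or a joint stands for the part that bears it (a point fixed in the world has none). Each returns a list of dicts, best first, with "confidence" (0 to 1); they miss things now and then, are a little off and sometimes report something else, mostly with a low value. They report only what shows in the picture. A call takes as long as a camera call.
- r.look_for(camera, target): "point" ([x, y, z] in m, in world coordinates, good to about 4 mm: the middle of the surface that is visible of it).
- r.silhouettes(camera, target): "pixels" (384x512 bool, what is visible of it).
The state is a dict: "clock": time; "q": joint angles; "qd": joint speeds; "joint_torque": joint torques, N m; "tool_pos": TCP position; "eef_rot": TCP orientation; "contact_force": force on the tool from outside, world axes, zero at the start; "moment": the same for the moment, N m; "opening": opening from 0.0 (shut) to 1.0 (fully open); "finger_force": force on a finger pad.
Only numpy, scipy, OpenCV 4.12 (cv2) and the standard library are available. Lean on these libraries where they do the work, as an engineer would, in place of code of your own. Each camera call takes 0.05 s, during which the arm holds its last target. There are 200 camera calls.

### The job

The wooden knob lying on the table belongs on the dowel of the tape stand, but only one of its ends has the deep blind hole; the other end has just a shallow dish. Try an end of the knob squarely on the dowel to feel which it is, then turn the knob so that its deep hole faces straight up and hold it there, still, at least 20 cm above the table and clear of everything, ready for glue. Finish with the knob held in the gripper, do not put it down, and leave everything else on the table where it is.

Things in the scene. Friction and masses are not known exactly. Their poses are not given: they have to be found in the camera images.
- knob: Loose wooden knob, 60-105 g, 76 mm long: square middle 40x40 mm, 36 mm long, and a round bead 36 mm across on each end. Starts lying on a flat, any heading. Origin at its centre; x runs along its length. Each end has a central round mouth 15 mm across: at one end a blind hole 20 mm deep, at the other a dish 5 mm deep. Which end (+x or -x) has the hole is not told: find out.
- stand: Tape stand, fixed to the table: a round wooden base 120 mm across and 18 mm high with an upright round dowel in its centre; a roll of masking tape (98 mm across, its top 43 mm above the table) lies round the foot of the dowel. Origin at the centre of its underside, z up. The table to its right, where the knob lies, is free.
- dowel_tip (a point): Centre of the top of the stand's dowel, 95 mm above the table. The dowel is 12 mm thick, narrowing to 8 mm over its last 3 mm; it stands free from the tape roll up.
- white_paint: Bystander, loose: small white paint bottle with a black cap, 43 mm across, 109 mm tall. Origin at the centre of its underside.
- red_paint: Bystander, loose: small red paint bottle with a black cap, 43 mm across, 114 mm tall. Origin at the centre of its underside.
- pink_ladybird: Bystander, loose: pebble painted as a pink ladybird, 34x25x15 mm. Origin at the centre of its underside.
- yellow_ladybird: Bystander, loose: pebble painted as a yellow ladybird, 34x27x16 mm. Origin at the centre of its underside.
- pencil: Bystander, loose: green pencil lying flat, 117 mm long, 7 mm thick. Origin at the centre of its underside.

How it is judged:
On the way:
1. an end of the knob is tried on the dowel: knob and dowel in line, the tip at least 2.5 mm inside the mouth of the lower end (dish or hole) (distance between knob and dowel_tip below 0.0355 m and horizontal distance between knob and dowel_tip below 0.006 m and angle between the x axis of knob and the z axis of stand, either way round below 0.25 rad), for 0.1 s.
At the end, for the whole second after the job is handed in: The gripper holds the knob still, its centre more than 200 mm above the table, its deep hole facing up within 0.2 rad (11 degrees) of straight up, and the knob touches neither the stand nor any bystander (height (world z) of knob above 0.2 m and angle between knob_bore's own z axis and vertical below 0.2 rad and linear speed of knob below 0.03 m/s and angular speed of knob below 0.3 rad/s and contact force between knob and the fingers above 1 N and contact force between knob and stand below 0.1 N and contact force between knob and white_paint below 0.1 N and contact force between knob and red_paint below 0.1 N and contact force between knob and pink_ladybird below 0.1 N and contact force between knob and yellow_ladybird below 0.1 N and contact force between knob and pencil below 0.1 N); the arm keeps its last pose, push and grip.
It fails at once if a bystander is shifted by more than 25 mm or knocked over (its own z axis more than 0.5 rad off upright) (distance of any of white_paint, red_paint, pink_ladybird, yellow_ladybird, pencil from where it was at the start of the episode above 0.025 m or angle between any of white_paint, red_paint, pink_ladybird, yellow_ladybird, pencil's own z axis and vertical above 0.5 rad).
It also fails if it takes over 72 s, if anything falls off the work surface, if the arm or the gripper's body presses on something with over 40 N, if the wrist force passes 120 N, or if a joint passes its speed limit or range.

## Working session

There is one attempt and no reset: what is moved stays moved. The work goes in short steps, Python scripts to look and compute and a tool call to move; the robot and the scene stay as the last step left them, time stands still between calls to the robot, and variables do not carry over. Pictures are saved under pics/ and viewed, at most 10 in all, crops included, and the job is handed in when it is done.

Besides the shell and the picture viewer there is one more tool, called after "Request:" as name(argument=value, ...), one argument or row to a line, values as JSON. play_rows: Moves the arm, as the interface text tells. Its arguments: {"type":"object","properties":{"translation":{"type":"array","items":{"type":"array","items":{"type":"number"}}},"delta_rot":{"type":"array","items":{"type":"array","items":{"type":"number"}}},"grip":{"type":"array","items":{"type":"number"}},"squeeze":{"type":"number"}},"required":["translation","delta_rot","grip"]}

```bash
mkdir -p pics; ls; python3 - <<'E'
from plant import r
import cv2,numpy as np
s=r.get_state(); print(s)
ims=[]
for c in ["scene","top"]:
    ims.append(r.snapshot(c)); 
    k=r.get_calibration(c); print(c,k)
    for t in ["knob","stand","dowel_tip","white_paint","red_paint","pink_ladybird","yellow_ladybird","pencil"]:
        print(t,[(np.round(d["point"],3),round(d["confidence"],2)) for d in r.look_for(c,t)][:2])
cv2.imwrite("pics/a.png",ims[0]);cv2.imwrite("pics/b.png",ims[1])
E
```

```text
pics
{'clock': 0.0, 'q': array([ 1.32081637,  0.68997012, -0.19450466,  1.56635449,  0.15729279,
        0.90249772, -0.215072  ]), 'qd': array([-2.66983080e-04,  7.38950862e-04, -9.59028467e-05, -3.98746784e-05,
       -9.98759250e-04,  8.28199571e-04,  1.23666343e-03]), 'joint_torque': array([-4.29411557e-04, -5.27569878e+01, -1.26679882e+00, -1.53431332e+01,
       -5.24892204e-02,  6.53752650e-03,  1.67484968e-04]), 'tool_pos': array([ 0.17480237, -0.59951455,  0.30191555]), 'eef_rot': array([ 9.89942861e-01,  1.41464784e-01, -1.96916005e-04, -8.98349188e-04]), 'contact_force': array([-0.45335118, -0.5117616 , -0.26982825]), 'moment': array([-0.01110291,  0.01647064,  0.01564534]), 'finger_force': 0.0, 'opening': 0.9995644328370934}
scene {'intrinsics': array([[447.00191847,   0.        , 255.35044978],
       [  0.        , 447.00191847, 195.97623058],
       [  0.        ,   0.        ,   1.        ]]), 'eye': array([-0.09434661,  0.27489391,  0.83815464]), 'rotation': array([-0.18494645,  0.29561313,  0.78723812, -0.50859004])}
knob [(array([ 0.447, -0.176,  0.035]), 0.71), (a
[... 391 characters left out ...]
top {'intrinsics': array([[494.73379715,   0.        , 251.07599909],
       [  0.        , 494.73379715, 191.68300668],
       [  0.        ,   0.        ,   1.        ]]), 'eye': array([ 0.32458854, -0.01744821,  1.1694416 ]), 'rotation': array([ 0.06333047, -0.05723355, -0.69476342,  0.714155  ])}
knob [(array([ 0.447, -0.174,  0.038]), 0.64)]
stand [(array([0.565, 0.017, 0.018]), 0.83)]
dowel_tip [(array([0.562, 0.017, 0.021]), 0.56)]
white_paint [(array([ 0.65 , -0.186,  0.079]), 0.91)]
red_paint [(array([0.334, 0.183, 0.081]), 0.55)]
pink_ladybird [(array([0.427, 0.006, 0.014]), 0.7)]
yellow_ladybird [(array([ 0.402, -0.055,  0.016]), 0.5)]
pencil [(array([0.424, 0.076, 0.008]), 0.63)]
```

View pics/a.png

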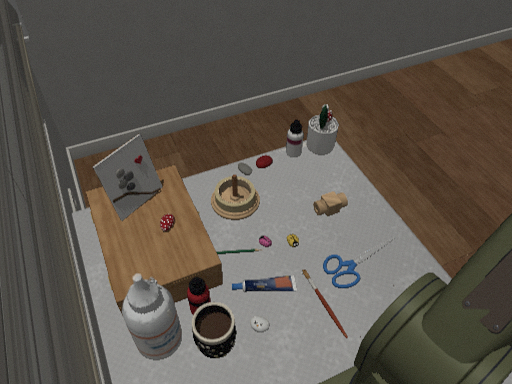

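View pics/b.png

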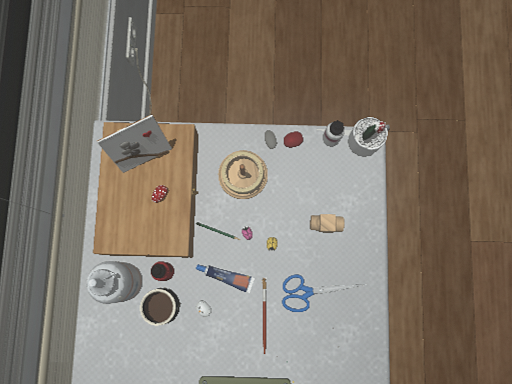

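The top view shows the knob at about (327,223) with its axis nearly along world y, and the stand at (243,173) with the dowel leaning up in the view. The scene view shows the dowel tip at about (234,180). Next I'll measure the knob axis and tip precisely, and check a guessed kinematic model.

```bash
cat > h.py <<'E'
import numpy as np,cv2
from scipy.spatial.transform import Rotation as R
def cam(c):
    return np.array(c["intrinsics"]),np.array(c["eye"]),R.from_quat(c["rotation"]).as_matrix()
def ray(c,u,v):
    K,e,M=cam(c); p=np.linalg.inv(K)@[u,v,1]; d=M@np.array([p[0],-p[1],-p[2]]); return e,d/np.linalg.norm(d)
def onplane(c,u,v,z):
    e,d=ray(c,u,v); return e+d*(z-e[2])/d[2]
def proj(c,P):
    K,e,M=cam(c); p=M.T@(np.array(P)-e); p=K@[p[0],-p[1],-p[2]]; return p[:2]/p[2]
def tri(rs):
    A=sum(np.eye(3)-np.outer(d,d) for e,d in rs); b=sum((np.eye(3)-np.outer(d,d))@e for e,d in rs); return np.linalg.solve(A,b)
E
python3 - <<'E'
from plant import r
from h import *
ims={}
for c,z in [("scene",0.02),("top",0.038)]:
    im=r.snapshot(c);ims[c]=im;k=r.get_calibration(c)
    ms=r.silhouettes(c,"knob"); print(c,ms[0]["confidence"])
    m=ms[0]["pixels"]; v,u=np.nonzero(m)
    P=np.array([onplane(k,a,b,z)[:2] for a,b in zip(u,v)])
    rect=cv2.minAreaRect((P*1000).astype(np.float32)); print(len(u),P.mean(0),rect)
    w,V=np.linalg.eigh(np.cov(P.T)); print("axis deg",np.degrees(np.arctan2(V[1,1],V[0,1])))
a=cv2.resize(ims["scene"][165:225,205:265],None,fx=6,fy=6,interpolation=cv2.INTER_CUBIC)
b=cv2.resize(ims["top"][145:205,210:270],None,fx=6,fy=6,interpolation=cv2.INTER_CUBIC)
cv2.imwrite("pics/c.png",np.hstack([a,b]))
# xarm7 FK
s=r.get_state();q=s["q"]
al=np.radians([0,-90,90,90,90,90,-90]);aa=[0,0,0,.0525,.0775,0,.076];d=[.267,0,.293,0,.3425,0,.097]
T=np.eye(4)
for i in range(7):
    A=np.eye(4);A[:3,:3]=R.from_euler('x',al[i]).as_matrix();A[0,3]=aa[i]
    B=np.eye(4);B[:3,:3]=R.from_euler('z',q[i]).as_matrix();B[2,3]=d[i];T=T@A@B
print(T.round(3),np.hypot(*T[:2,3]),np.arctan2(T[1,3],T[0,3]),"actual r",np.hypot(*s["tool_pos"][:2]),R.from_quat(s["eef_rot"]).as_matrix().round(3))
E
```

```text
scene 0.98
621 [ 0.45218336 -0.17913806] ((452.3514099121094, -179.93914794921875), (93.42577362060547, 63.89570236206055), 88.8437271118164)
axis deg 100.72121241843637
top 0.75
579 [ 0.45171056 -0.18181583] ((451.39276123046875, -181.09860229492188), (41.44254684448242, 78.44338989257812), 1.5624761581420898)
axis deg 88.92630807468123
[[ 0.281  0.96  -0.004  0.242]
 [ 0.96  -0.281 -0.01   0.564]
 [-0.011 -0.001 -1.     0.207]
 [ 0.     0.     0.     1.   ]] 0.6138151035778582 1.1651344749153452 actual r 0.6250204738470694 [[ 0.96  0.28  0.  ]
 [ 0.28 -0.96 -0.  ]
 [ 0.    0.   -1.  ]]
```

View pics/c.png

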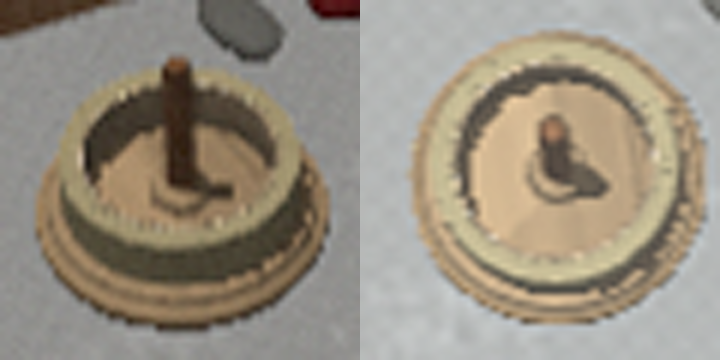

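Tip pixels: scene (234.0,175.4), top (241.8,166.0). Next I'll move over the knob, with the tool's closing axis across it.

Request:
play_rows(
  translation=[
    [0,0,0],
    [0,0,0],
    [0,0,0],
    [0,0,0],
    [0,0,0],
    [0,0,0],
    [0,0,0],
    [0,0,0],
    [0.035,0.0229,0.0067],
    [0.035,0.0229,0.0067],
    [0.035,0.0229,0.0067],
    [0.035,0.0229,0.0067],
    [0.035,0.0229,0.0067],
    [0.035,0.0229,0.0067],
    [0.035,0.0229,0.0067],
    [0.035,0.0229,0.0067],
    [0.035,0.0229,0.0067],
    [0.035,0.0229,0.0067],
    [0.035,0.0229,0.0067],
    [0.035,0.0229,0.0067],
  ],
  delta_rot=[
    [0,0,-9.2],
    [0,0,-9.2],
    [0,0,-9.2],
    [0,0,-9.2],
    [0,0,-9.2],
    [0,0,-9.2],
    [0,0,-9.2],
    [0,0,-9.2],
    [0,0,0],
    [0,0,0],
    [0,0,0],
    [0,0,0],
    [0,0,0],
    [0,0,0],
    [0,0,0],
    [0,0,0],
    [0,0,0],
    [0,0,0],
    [0,0,0],
    [0,0,0],
  ],
  grip=[1,1,1,1,1,1,1,1,1,1,1,1,1,1,1,1,1,1,1,1],
)

```text
clock: 3.6
tool_pos: [0.4518, -0.1797, 0.2223]
eef_rot: [0.708, 0.706, 0.0, 0.0]
contact_force: [0.1, -0.1, 0.2]
opening: 0.996
finger_force: 0.0
```

Request:
play_rows(
  translation=[
    [0,0,0],
    [0,0,0],
  ],
  delta_rot=[
    [0,0,0],
    [0,0,0],
  ],
  grip=[1,1],
)

```text
clock: 3.85
tool_pos: [0.4505, -0.1813, 0.2223]
eef_rot: [0.708, 0.706, -0.001, 0.0]
contact_force: [-0.7, -0.5, 0.9]
opening: 1.0
finger_force: 0.0
```

```bash
python3 - <<'E'
from plant import r
from h import *
ks=r.get_calibration("scene");kt=r.get_calibration("top")
P=tri([ray(ks,234.0,175.4),ray(kt,241.8,166.0)]);print("tip",P,"at z.095:",onplane(ks,234.0,175.4,.095),onplane(kt,241.8,166.0,.095))
im=None
s=r.get_state();print(s["q"],s["tool_pos"],R.from_quat(s["eef_rot"]).as_matrix().round(3))
k=r.get_calibration("wrist");im=r.snapshot("wrist");print("wrist eye",k["eye"])
print([(d["point"],d["confidence"]) for d in r.look_for("wrist","knob")])
ms=r.silhouettes("wrist","knob")
if ms:
    m=ms[0]["pixels"];v,u=np.nonzero(m);P=np.array([onplane(k,a,b,.039)[:2] for a,b in zip(u,v)])
    print(cv2.minAreaRect((P*1000).astype(np.float32)),P.mean(0))
    w,V=np.linalg.eigh(np.cov(P.T)); print("axis deg",np.degrees(np.arctan2(V[1,1],V[0,1])))
cv2.imwrite("pics/d.png",im)
E
```

```text
tip [0.569351   0.01792423 0.08737793] at z.095: [0.5632849  0.02143219 0.095     ] [0.56705311 0.01671641 0.095     ]
[ 0.5310953   0.66436233 -0.38928353  2.05065536  0.49486449  0.51751197
 -0.2227334 ] [ 0.45049653 -0.18128148  0.22232622] [[ 0.003  1.    -0.001]
 [ 1.    -0.003 -0.001]
 [-0.001 -0.001 -1.   ]]
wrist eye [ 0.45099734 -0.10526438  0.30539868]
[([0.4544, -0.1742, 0.0355], 0.78)]
((453.45697021484375, -177.91807556152344), (79.34867095947266, 39.02375793457031), 88.83134460449219) [ 0.45322021 -0.17607148]
axis deg 88.65344719409796
```

View pics/d.png

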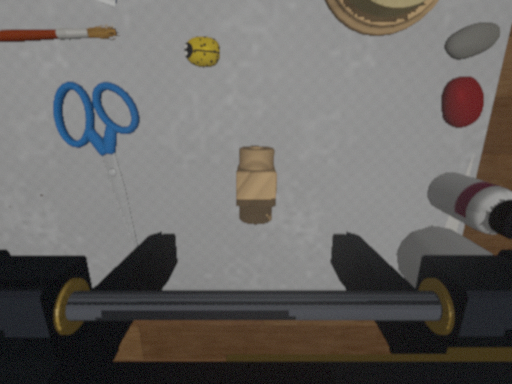

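The wrist view shows the knob at (256,185), well aligned between the fingers. Going down to grasp it.

Request:
play_rows(
  translation=[
    [0.003,0.0025,0.03],
    [0,0,0.03],
    [0,0,0.03],
    [0,0,0.03],
    [0,0,0.02],
    [0,0,0.012],
    [0,0,0],
    [0,0,0],
    [0,0,0],
    [0,0,0],
    [0,0,0],
    [0,0,0],
    [0,0,0],
    [0,0,0],
    [0,0,0],
  ],
  delta_rot=[
    [0,0,1],
    [0,0,0],
    [0,0,0],
    [0,0,0],
    [0,0,0],
    [0,0,0],
    [0,0,0],
    [0,0,0],
    [0,0,0],
    [0,0,0],
    [0,0,0],
    [0,0,0],
    [0,0,0],
    [0,0,0],
    [0,0,0],
  ],
  grip=[1,1,1,1,1,1,1,-1,-1,-1,-1,-1,-1,-1,-1],
  squeeze=35,
)

```text
clock: 5.88
tool_pos: [0.4533, -0.1777, 0.0704]
eef_rot: [0.714, 0.7, -0.0, 0.0]
contact_force: [0.1, 0.4, 2.4]
opening: 0.452
finger_force: 35.0
```

Request:
play_rows(
  translation=[
    [0,0,-0.03],
    [0,0,-0.04],
    [0,0,-0.04],
    [0,0,-0.04],
    [0,0,-0.04],
    [0,0,-0.04],
    [0,0,0],
  ],
  delta_rot=[
    [0,0,0],
    [0,0,0],
    [0,0,0],
    [0,0,0],
    [0,0,0],
    [0,0,0],
    [0,0,0],
  ],
  grip=[-1,-1,-1,-1,-1,-1,-1],
)

```text
clock: 6.75
tool_pos: [0.4545, -0.178, 0.3026]
eef_rot: [0.714, 0.7, 0.001, 0.002]
contact_force: [-0.2, -0.4, 0.3]
opening: 0.452
finger_force: 35.0
```

```bash
cat > fk.py <<'E'
from h import *
from scipy.optimize import least_squares
al=np.radians([0,-90,90,90,90,90,-90])
LO=np.array([-3.01,-.46,-1.47,.13,-1,.04,-2.66]);HI=np.array([3.01,2.08,1.51,2.56,4.14,2.09,2.66])
def fk(q,p):
    aa=[0,0,0,p[0],p[1],0,p[2]];d=[p[3],0,p[4],0,p[5],0,p[6]]
    T=np.eye(4);T[:3,:3]=R.from_euler('z',p[7]).as_matrix()
    for i in range(7):
        A=np.eye(4);A[:3,:3]=R.from_euler('x',al[i]).as_matrix();A[0,3]=aa[i]
        B=np.eye(4);B[:3,:3]=R.from_euler('z',q[i]).as_matrix();B[2,3]=d[i];T=T@A@B
    T[:3,:3]=T[:3,:3]@R.from_euler('z',p[8]).as_matrix();return T
E
python3 - <<'E'
from plant import r
from fk import *
s=r.get_state();print(s["q"],s["tool_pos"],s["opening"],s["finger_force"],s["contact_force"])
D=[([1.32081637,0.68997012,-0.19450466,1.56635449,0.15729279,0.90249772,-0.215072],[0.17480237,-0.59951455,0.30191555],[.98994,.14146,-.0002,-.0009]),
([0.5310953,0.66436233,-0.38928353,2.05065536,0.49486449,0.51751197,-0.2227334],[0.45049653,-0.18128148,0.22232622],[.708,.706,-.0007,0]),
(s["q"],s["tool_pos"],s["eef_rot"])]
for q,p,e in D:
    T=fk(q,[.0525,.0775,.076,.267,.293,.3425,.097,0,0])
    E=R.from_quat(e).as_matrix()
    print(T[:3,3].round(3),np.degrees(np.arctan2(T[1,0],T[0,0])),T[2,2],"|",np.round(p,3),np.degrees(np.arctan2(E[1,0],E[0,0])), np.linalg.norm(p[:2]),np.linalg.norm(T[:2,3]))
E
```

```text
[ 0.61396185  0.54762316 -0.51993507  1.96227417  0.40073758  0.72758061
 -0.166117  ] [ 0.45452054 -0.17796054  0.30256621] 0.4516200011500515 34.99983994290233 [-0.24896227 -0.35448891  0.34856635]
[0.242 0.564 0.207] 73.67251204408984 -0.9999432448867143 | [ 0.175 -0.6    0.302] 16.264749765082335 0.6244786339173818 0.6140362273367925
[0.661 0.194 0.493] 10.44075424012495 -0.597559401221879 | [ 0.45  -0.181  0.222] 89.83794677828169 0.4856028197334024 0.6890076870144775
[0.634 0.173 0.518] 12.659616333551782 -0.7245974186360847 | [ 0.455 -0.178  0.303] 88.82374993111036 0.488117683566386 0.6572878316925944
```

```bash
cat > fk.py <<'E'
from h import *
from scipy.optimize import least_squares
import itertools
LO=np.array([-3.01,-.46,-1.47,.13,-1,.04,-2.66]);HI=np.array([3.01,2.08,1.51,2.56,4.14,2.09,2.66])
def rot(q,sg,y0,y5,y7):
    q=np.array(q)*sg
    return [R.from_euler('z',q[0]+y0),R.from_euler('y',q[1]),R.from_euler('z',q[2]),R.from_euler('y',q[3]),R.from_euler('z',q[4]+y5),R.from_euler('y',q[5]),R.from_euler('z',q[6]+y7)]
def fk(q,sg,p,y0,y5,y7):
    # p: h, upper, fore, tool, a3(elbow x), a5 , a6
    Rs=rot(q,sg,y0,y5,y7)
    A=Rs[0]*Rs[1]*Rs[2];B=A*Rs[3]*Rs[4];C=B*Rs[5]
    P=np.array([0,0,p[0]])+A.apply([p[4],0,p[1]])+(A*Rs[3]).apply([p[5],0,p[2]])+C.apply([p[6],0,p[3]])
    return P,C*Rs[6]
D=[([1.32081637,0.68997012,-0.19450466,1.56635449,0.15729279,0.90249772,-0.215072],[0.17480237,-0.59951455,0.30191555],[0.989942861,0.141464784,-0.000196916,-0.000898349]),
([0.5310953,0.66436233,-0.38928353,2.05065536,0.49486449,0.51751197,-0.2227334],[0.45049653,-0.18128148,0.22232622],[.708,.706,-.0007,0]),
([0.61396185,0.54762316,-0.51993507,1.96227417,0.40073758,0.72758061,-0.166117],[0.45452054,-0.17796054,0.30256621],[.714,.7,.001,.002])]
E
python3 - <<'E'
from fk import *
best=[]
for s in itertools.product([1,-1],repeat=4):
  for y5 in [0,np.pi]:
   for s6 in [1,-1]:
    sg=np.array([s[0],1,s[1],1,s[2],s6,s[3]])
    # yaws from orientation only
    f=lambda y:np.concatenate([(R.from_quat(e).inv()*np.prod(rot(q,sg,y[0],y5,y[1]))).as_rotvec() for q,_,e in D])
    for g in itertools.product([0,1.57,3.1,-1.57],repeat=2):
        o=least_squares(f,g); best.append((o.cost,tuple(sg),y5,tuple(o.x.round(3))))
best.sort(key=lambda b:b[0])
seen=set()
for b in best:
    if (b[1],b[2]) in seen: continue
    seen.add((b[1],b[2]))
    if len(seen)<6:
        c,sg,y5,y=b
        g=lambda p:np.concatenate([fk(q,sg,p,y[0],y5,y[1])[0]-t for q,t,e in D]+[1e-3*(p-np.array([.3,.35,.35,.25,0,0,0]))])
        o=least_squares(g,[.3,.35,.35,.25,0,0,0]);print(b,o.x.round(3),o.cost)
E
```

```text
(np.float64(8.56149615681816e-07), (np.int64(-1), np.int64(1), np.int64(-1), np.int64(1), np.int64(-1), np.int64(1), np.int64(-1)), 0, (np.float64(-0.031), np.float64(1.54))) [ 2.707  0.661  0.339  2.764 -0.091 -0.005 -0.015] 8.00066163887876e-05
(np.float64(8.561496189124616e-07), (np.int64(-1), np.int64(1), np.int64(-1), np.int64(1), np.int64(-1), np.int64(-1), np.int64(-1)), 3.141592653589793, (np.float64(-0.031), np.float64(-1.602))) [ 2.707  0.661  0.339  2.764 -0.091 -0.005  0.015] 8.000661638880315e-05
(np.float64(0.0038272150172270094), (np.int64(-1), np.int64(1), np.int64(-1), np.int64(1), np.int64(-1), np.int64(1), np.int64(1)), 0, (np.float64(-0.058), np.float64(-4.368))) [ 1.328  0.61   0.349  1.305 -0.037 -0.003  0.003] 4.327660042715632e-06
(np.float64(0.003827215017257109), (np.int64(-1), np.int64(1), np.int64(-1), np.int64(1), np.int64(-1), np.int64(-1), np.int64(1)), 3.141592653589793, (np.float64(-0.057), np.float64(-1.226))) [ 1.379  0.612  0.349  1.36  -0.039 -0.003 -0.003] 5.307744550356676e-06
(np.float64(0.3421285990927756), (np.int64(-1), np.int64(1), np.int64(1), np.int64(1), np.int64(1), np.int64(1), np.int64(-1)), 0, (np.float64(0.483), np.float64(0.881))) [-7.876  0.289  0.409 -8.494  0.483  0.009  0.293] 0.020808871130451566
```

```bash
cat >> fk.py <<'E'
SG=np.array([-1,1,-1,1,-1,1,-1])
E
python3 - <<'E'
from fk import *
y0,y7=0,np.pi/2
print([np.degrees((R.from_quat(e).inv()*np.prod(rot(q,SG,y0,0,y7))).magnitude()) for q,t,e in D])
p0=np.array([.33,.35,.35,.3,0,0,0])
for w in (1e-3,1e-2):
    g=lambda p:np.concatenate([fk(q,SG,p,y0,0,y7)[0]-t for q,t,e in D]+[w*(p-p0)])
    o=least_squares(g,p0);print(o.x.round(4),[(fk(q,SG,o.x,y0,0,y7)[0]-t).round(4) for q,t,e in D])
E
```

```text
[np.float64(5.678191268808655e-07), np.float64(0.020097974704673525), np.float64(0.07632697150339844)]
[ 4.2863  0.7185  0.3264  4.4339 -0.1523 -0.008  -0.0356] [array([0.0192, 0.0076, 0.0031]), array([ 0.0025, -0.0001,  0.0023]), array([-0.0038, -0.0078, -0.0054])]
[ 0.5782  0.6755  0.3394  0.6469 -0.0723 -0.0233  0.0251] [array([0.023 , 0.0077, 0.0028]), array([ 0.0079, -0.0032, -0.0029]), array([-0.0111, -0.0022,  0.0001])]
```

Request:
play_rows(
  translation=[
    [0,0,0],
    [0,0,0],
    [0,0,0],
    [0,0,0],
    [0,0,0],
    [0,0,0],
  ],
  delta_rot=[
    [0,9,0],
    [0,9,0],
    [0,9,0],
    [0,9,0],
    [0,9,0],
    [0,0,0],
  ],
  grip=[-1,-1,-1,-1,-1,-1],
)

```text
clock: 7.5
tool_pos: [0.4522, -0.1797, 0.2967]
eef_rot: [0.662, 0.644, 0.273, -0.27]
contact_force: [0.3, 0.2, -0.0]
opening: 0.45
finger_force: 35.0
```

```bash
python3 -c "
from plant import r
s=r.get_state();print([list(s[k].round(4)) for k in('q','tool_pos','eef_rot')])"
```

```text
[[np.float64(1.1022), np.float64(0.8958), np.float64(-0.9261), np.float64(1.7648), np.float64(-0.085), np.float64(1.0075), np.float64(0.3402)], [np.float64(0.4522), np.float64(-0.1797), np.float64(0.2967)], [np.float64(0.6616), np.float64(0.6443), np.float64(0.2729), np.float64(-0.2696)]]
```

Request:
play_rows(
  translation=[
    [0,0,0],
    [0,0,0],
    [0,0,0],
    [0,0,0],
    [0,0,0],
    [0,0,0],
  ],
  delta_rot=[
    [0,9,0],
    [0,9,0],
    [0,9,0],
    [0,9,0],
    [0,9,0],
    [0,0,0],
  ],
  grip=[-1,-1,-1,-1,-1,-1],
)

```text
clock: 8.25
tool_pos: [0.4531, -0.1766, 0.2975]
eef_rot: [0.506, 0.495, 0.503, -0.496]
contact_force: [-0.2, -0.2, -1.4]
opening: 0.452
finger_force: 35.0
```

```bash
python3 -c "
from plant import r
s=r.get_state();print([list(s[k].round(4)) for k in('q','tool_pos','eef_rot')])"
```

```text
[[np.float64(1.2295), np.float64(1.3347), np.float64(-1.1025), np.float64(1.6491), np.float64(-0.3773), np.float64(1.2806), np.float64(0.4906)], [np.float64(0.4531), np.float64(-0.1766), np.float64(0.2975)], [np.float64(0.506), np.float64(0.4946), np.float64(0.503), np.float64(-0.4963)]]
```

```bash
cat >> fk.py <<'E'
D+=[([1.1022,.8958,-.9261,1.7648,-.085,1.0075,.3402],[.4522,-.1797,.2967],[.6616,.6443,.2729,-.2696]),
([1.2295,1.3347,-1.1025,1.6491,-.3773,1.2806,.4906],[.4531,-.1766,.2975],[.506,.4946,.503,-.4963])]
def fk(q,p,full=False):
    Rs=rot(q,SG,0,0,np.pi/2)
    A=Rs[0]*Rs[1]*Rs[2];B=A*Rs[3]*Rs[4];C=B*Rs[5]
    E=np.array([0,0,p[0]])+A.apply(p[1:4]); W=E+(A*Rs[3]).apply(p[4:7]); P=W+C.apply(p[7:10])
    return (P,C*Rs[6],E,W) if full else (P,C*Rs[6])
p0=np.array([.33,0,0,.35,0,0,.35,0,0,.3])
def fit():
    g=lambda p:np.concatenate([fk(q,p)[0]-t for q,t,e in D]+[2e-3*(p-p0)])
    return least_squares(g,p0).x
E
python3 - <<'E'
from fk import *
p=fit();print(p.round(4),[(fk(q,p)[0]-t).round(4) for q,t,e in D])
print([np.degrees((R.from_quat(e).inv()*np.prod(rot(q,SG,0,0,np.pi/2))).magnitude()).round(2) for q,t,e in D])
for d in D: print(fk(d[0],p,True)[2:])
E
```

```text
[ 3.425e-01 -2.030e-02 -1.940e-02  5.857e-01  6.000e-04 -1.940e-02
  3.427e-01  2.000e-04 -1.000e-04  2.846e-01] [array([0.0025, 0.0024, 0.0023]), array([ 0.0004, -0.001 ,  0.001 ]), array([-0.0016, -0.002 , -0.0007]), array([ 0.0012,  0.0002, -0.0031]), array([0.0012, 0.0002, 0.0006])]
[np.float64(0.0), np.float64(0.02), np.float64(0.08), np.float64(0.01), np.float64(0.0)]
(array([ 0.06688193, -0.35476809,  0.80451081]), array([ 0.17763322, -0.59770049,  0.58880577]))
(array([ 0.29058144, -0.20045014,  0.81065535]), array([ 0.45121003, -0.18193249,  0.50789106]))
(array([ 0.22812892, -0.19375266,  0.84668499]), array([ 0.45155677, -0.17942604,  0.5865208 ]))
(array([ 0.18252207, -0.42238995,  0.70590759]), array([ 0.44970654, -0.38113063,  0.49443469]))
(array([ 0.16587065, -0.54738607,  0.47157423]), array([ 0.4493544 , -0.46095965,  0.2984324 ]))
```

```bash
python3 - <<'E'
from fk import *
p=fit();q0=np.array(D[-1][0])
def ik(P,Rt,q,w=.02):
    f=lambda x:np.concatenate([(fk(x,p)[0]-P)*5,(Rt.inv()*fk(x,p)[1]).as_rotvec(),w*(x-q)])
    o=least_squares(f,np.clip(q,LO+.05,HI-.05),bounds=(LO+.04,HI-.04));return o.x,np.linalg.norm(o.fun[:6])
tip=np.array([.566,.019])
def Rt(h,flip=0):
    z=np.array([np.cos(h),np.sin(h),0]);x=np.array([0,0,1.])*(-1 if flip else 1);return R.from_matrix(np.c_[x,np.cross(z,x),z])
for hd in (88,75,60,45,30,15,0,-20):
    h=np.radians(hd);d=np.array([np.cos(h),np.sin(h)])
    q=q0
    for z in (.25,.20,.133):
        P=np.r_[tip-.0504*d,z]
        for _ in range(6): q,e=ik(P,Rt(h),q)
        _,_,E,W=fk(q,p,True); print(hd,z,round(e,4),q.round(2),"E",E.round(2),"W",W.round(2))
E
```

```text
88 0.25 0.0 [ 0.96  1.43 -1.14  1.65 -0.43  0.98  0.54] E [ 0.31 -0.49  0.41] W [ 0.55 -0.32  0.25]
88 0.2 0.0 [ 0.95  1.51 -1.1   1.62 -0.39  0.98  0.57] E [ 0.32 -0.49  0.37] W [ 0.55 -0.32  0.2 ]
88 0.133 0.0 [ 0.94  1.6  -1.06  1.56 -0.34  1.    0.62] E [ 0.32 -0.49  0.32] W [ 0.55 -0.32  0.13]
75 0.25 0.0 [ 1.07  1.48 -1.23  1.87 -0.52  0.63  0.63] E [ 0.26 -0.53  0.39] W [ 0.48 -0.3   0.25]
75 0.2 0.0 [ 1.07  1.55 -1.18  1.84 -0.48  0.64  0.67] E [ 0.26 -0.53  0.34] W [ 0.48 -0.3   0.2 ]
75 0.133 0.0 [ 1.06  1.65 -1.13  1.78 -0.42  0.67  0.71] E [ 0.26 -0.52  0.29] W [ 0.48 -0.3   0.13]
60 0.25 0.0 [ 1.18  1.61 -1.43  2.12 -0.68  0.14  0.8 ] E [ 0.2  -0.55  0.3 ] W [ 0.4  -0.27  0.25]
60 0.2 0.0 [ 1.18  1.68 -1.36  2.08 -0.63  0.17  0.84] E [ 0.2  -0.54  0.26] W [ 0.4  -0.27  0.2 ]
60 0.133 0.0 [ 1.18  1.77 -1.26  2.02 -0.56  0.23  0.9 ] E [ 0.2  -0.54  0.21] W [ 0.4  -0.27  0.13]
45 0.25 0.2351 [ 1.2   1.63 -1.43  2.15 -0.96  0.09  1.09] E [ 0.19 -0.55  0.29] W [ 0.38 -0.27  0.24]
45 0.2 0.2008 [ 1.22  1.79 -1.42  2.14 -0.96  0.08  1.23] E [ 0.17 -0.54  0.2 ] W [ 0.37 -0.26  0
[... 643 characters left out ...]
1  2.04 -1.38  2.1  -0.96  0.08  1.51] E [ 0.11 -0.5   0.06] W [ 0.34 -0.25  0.08]
0 0.25 1.0053 [ 1.33  2.04 -1.43  2.15 -0.96  0.17  1.57] E [ 0.1  -0.51  0.06] W [ 0.33 -0.25  0.1 ]
0 0.2 0.9343 [ 1.33  2.04 -1.43  2.15 -0.96  0.08  1.52] E [ 0.1  -0.51  0.06] W [ 0.33 -0.25  0.1 ]
0 0.133 0.8937 [ 1.31  2.04 -1.38  2.1  -0.96  0.08  1.53] E [ 0.11 -0.5   0.06] W [ 0.34 -0.25  0.08]
-20 0.25 1.3261 [ 1.32  2.04 -1.43  2.13 -0.96  0.2   1.65] E [ 0.1  -0.5   0.06] W [ 0.33 -0.25  0.09]
-20 0.2 1.2733 [ 1.34  2.04 -1.43  2.14 -0.96  0.08  1.57] E [ 0.1  -0.51  0.06] W [ 0.33 -0.25  0.09]
-20 0.133 1.2421 [ 1.31  2.04 -1.39  2.08 -0.96  0.08  1.56] E [ 0.11 -0.5   0.06] W [ 0.34 -0.25  0.08]
```

Request:
play_rows(
  translation=[
    [0,0,0],
    [0,0,0],
    [0,0,0],
    [-0.0116,0.003,0.0218],
    [-0.0116,0.003,0.0218],
    [-0.0116,0.003,0.0218],
    [-0.0116,0.003,0.0218],
    [-0.0116,0.003,0.0218],
    [-0.0116,0.003,0.0218],
    [-0.0116,0.003,0.0218],
    [-0.0116,0.003,0.0218],
    [0,0,0],
    [0,0,0],
    [0,0,0],
  ],
  delta_rot=[
    [-7.7,0,0],
    [-7.7,0,0],
    [-7.6,0,0],
    [0,0,0],
    [0,0,0],
    [0,0,0],
    [0,0,0],
    [0,0,0],
    [0,0,0],
    [0,0,0],
    [0,0,0],
    [0,0,0],
    [0,0,0],
    [0,0,0],
  ],
  grip=[-1,-1,-1,-1,-1,-1,-1,-1,-1,-1,-1,-1,-1,-1],
)

```text
clock: 10.0
tool_pos: [0.5466, -0.0291, 0.2082]
eef_rot: [0.594, 0.385, 0.593, -0.383]
contact_force: [-0.5, -1.4, -1.0]
opening: 0.45
finger_force: 35.0
```

```bash
python3 - <<'E'
from plant import r
from h import *
s=r.get_state();print(s["q"].round(3),s["tool_pos"],s["contact_force"],"\n",R.from_quat(s["eef_rot"]).as_matrix().round(3))
ims=[]
for c,b in [("scene",(130,240,190,290)),("top",(120,215,190,290))]:
    im=r.snapshot(c);k=r.get_calibration(c)
    M=R.from_quat(s["eef_rot"]).as_matrix();kc=s["tool_pos"]+M@[0,0,.0504]
    print(c,"pred knob px",proj(k,kc),"tip px",proj(k,[.566,.019,.095]),[(d["point"],d["confidence"]) for d in r.look_for(c,"knob")][:1])
    ms=r.silhouettes(c,"knob")
    if ms: v,u=np.nonzero(ms[0]["pixels"]);print(u.mean(),v.mean(),u.min(),u.max(),v.min(),v.max(),ms[0]["confidence"])
    ims.append(cv2.resize(im[100:240,180:310],(390,420),interpolation=cv2.INTER_CUBIC))
cv2.imwrite("pics/e.png",np.hstack(ims))
E
```

```text
[ 1.117  1.597 -1.251  1.945 -0.601  0.407  0.792] [ 0.54662807 -0.02907895  0.20817858] [-0.54646236 -1.4422177  -1.03124628] 
 [[-0.001  0.912  0.41 ]
 [ 0.002 -0.41   0.912]
 [ 1.     0.002 -0.002]]
scene pred knob px [233.82536371 136.48490619] tip px [234.5227293  174.29973026] [([0.5643, 0.019, 0.2307], 0.61)]
232.8886462882096 133.6812227074236 224 243 119 156 0.86
top pred knob px [240.31247805 153.3807546 ] tip px [240.75892937 166.4356229 ] [([0.5592, 0.0164, 0.2377], 0.86)]
241.7155361050328 151.6586433260394 229 254 139 165 0.85
```

View pics/e.png

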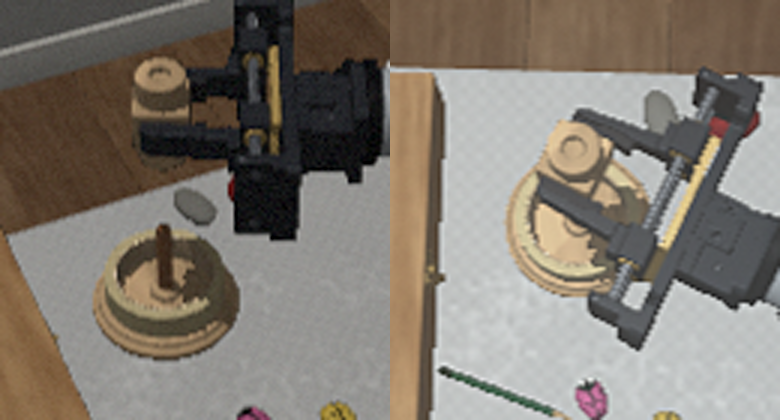

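The knob is held upright above the dowel, with its top mouth at scene (233,124.3) and top (241.7,148.7). Next I'll compare it with the tip in each camera so the biases cancel.

```bash
python3 - <<'E'
from plant import r
from h import *
for c,m,t in [("scene",(232.7,124.0),(234.0,175.4)),("top",(241.4,148.4),(241.8,166.0))]:
    k=r.get_calibration(c);a=onplane(k,*m,.244);b=onplane(k,*t,.095);print(c,a,b,(b-a)[:2])
    s=r.get_state();kc=s["tool_pos"]+R.from_quat(s["eef_rot"]).apply([.036,0,.0504]);print(" px top of knob predicted",proj(k,kc))
k1=r.get_calibration("scene");k2=r.get_calibration("top")
print("tri mouth",tri([ray(k1,232.7,124.0),ray(k2,241.4,148.4)]))
E
```

```text
scene [0.56554949 0.01905498 0.244     ] [0.5632849  0.02143219 0.095     ] [-0.00226459  0.00237721]
 px top of knob predicted [233.17635976 123.47619915]
top [0.56812921 0.01383475 0.244     ] [0.56705311 0.01671641 0.095     ] [-0.00107609  0.00288166]
 px top of knob predicted [239.57785547 148.88651124]
tri mouth [0.57037502 0.0154516  0.23869582]
```

Request:
play_rows(
  translation=[
    [0,-0.0026,0.0017],
    [-0.013,0,0],
    [-0.013,0,0],
    [-0.013,0,0],
    [-0.013,0,0],
    [-0.01,0,0],
    [0,0,0],
    [0,0,0],
  ],
  delta_rot=[
    [0,0,0],
    [0,0,0],
    [0,0,0],
    [0,0,0],
    [0,0,0],
    [0,0,0],
    [0,0,0],
    [0,0,0],
  ],
  grip=[-1,-1,-1,-1,-1,-1,-1,-1],
)

```text
clock: 11.3
tool_pos: [0.545, -0.0257, 0.1461]
eef_rot: [0.593, 0.385, 0.594, -0.384]
contact_force: [-0.8, 0.1, -0.9]
opening: 0.451
finger_force: 35.0
```

```bash
python3 - <<'E'
from plant import r
from h import *
s=r.get_state();print(s["tool_pos"],s["contact_force"],s["moment"])
ims=[]
for c in ["scene","top"]:
    im=r.snapshot(c);ims.append(cv2.resize(im[130:210,200:280],(400,400),interpolation=cv2.INTER_CUBIC))
cv2.imwrite("pics/f.png",np.hstack(ims))
E
```

```text
[ 0.54495146 -0.02569222  0.14607149] [-0.76448199  0.11422347 -0.90646506] [-0.9562452   0.39340166  0.01233766]
```

View pics/f.png

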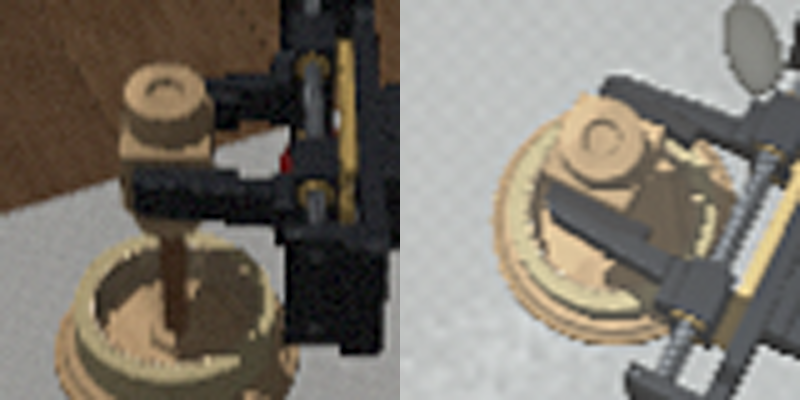

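```bash
python3 - <<'E'
from plant import r
from h import *
for c,m,t in [("scene",(232.8,147.6),(234.0,175.4)),("top",(239.6,157.2),(241.8,166.0))]:
    k=r.get_calibration(c);a=onplane(k,*m,.182);b=onplane(k,*t,.095);print(c,a,b,(b-a)[:2])
E
```

```text
scene [0.56280993 0.02189832 0.182     ] [0.5632849  0.02143219 0.095     ] [ 0.00047497 -0.00046613]
top [0.56576638 0.01903711 0.182     ] [0.56705311 0.01671641 0.095     ] [ 0.00128674 -0.00232069]
```

Request:
play_rows(
  translation=[
    [0,0.0014,-0.0009],
    [-0.003,0,0],
    [-0.003,0,0],
    [-0.003,0,0],
    [-0.002,0,0],
    [-0.002,0,0],
    [0,0,0],
  ],
  delta_rot=[
    [0,0,0],
    [0,0,0],
    [0,0,0],
    [0,0,0],
    [0,0,0],
    [0,0,0],
    [0,0,0],
  ],
  grip=[-1,-1,-1,-1,-1,-1,-1],
)

```text
clock: 12.28
tool_pos: [0.5458, -0.0271, 0.1323]
eef_rot: [0.594, 0.384, 0.593, -0.384]
contact_force: [0.2, 0.5, -1.3]
opening: 0.45
finger_force: 35.0
```

Request:
play_rows(
  translation=[
    [-0.002,0,0],
    [-0.002,0,0],
    [0,0,0],
    [0,0,0],
  ],
  delta_rot=[
    [0,0,0],
    [0,0,0],
    [0,0,0],
    [0,0,0],
  ],
  grip=[-1,-1,-1,-1],
)

```text
clock: 12.78
tool_pos: [0.5458, -0.0271, 0.1286]
eef_rot: [0.593, 0.384, 0.594, -0.384]
contact_force: [0.0, 0.3, -1.4]
opening: 0.454
finger_force: 35.0
```

Request:
play_rows(
  translation=[
    [-0.002,0,0],
    [-0.002,0,0],
    [0,0,0],
    [0,0,0],
  ],
  delta_rot=[
    [0,0,0],
    [0,0,0],
    [0,0,0],
    [0,0,0],
  ],
  grip=[-1,-1,-1,-1],
)

```text
clock: 13.28
tool_pos: [0.5458, -0.0271, 0.1245]
eef_rot: [0.593, 0.384, 0.594, -0.384]
contact_force: [0.3, 0.8, -1.3]
opening: 0.452
finger_force: 35.0
```

Request:
play_rows(
  translation=[
    [-0.002,0,0],
    [0,0,0],
    [0,0,0],
  ],
  delta_rot=[
    [0,0,0],
    [0,0,0],
    [0,0,0],
  ],
  grip=[-1,-1,-1],
)

```text
clock: 13.65
tool_pos: [0.5458, -0.0271, 0.1225]
eef_rot: [0.593, 0.384, 0.593, -0.384]
contact_force: [0.7, 0.1, -0.8]
opening: 0.45
finger_force: 35.0
```

Request:
play_rows(
  translation=[
    [-0.002,0,0],
    [-0.002,0,0],
    [0,0,0],
    [0,0,0],
  ],
  delta_rot=[
    [0,0,0],
    [0,0,0],
    [0,0,0],
    [0,0,0],
  ],
  grip=[-1,-1,-1,-1],
)

```text
clock: 14.15
tool_pos: [0.5458, -0.0271, 0.1185]
eef_rot: [0.593, 0.384, 0.594, -0.384]
contact_force: [0.5, 0.5, -0.1]
opening: 0.449
finger_force: 35.0
```

```bash
python3 - <<'E'
from plant import r
from h import *
s=r.get_state();print(s["q"].round(3),s["tool_pos"],s["contact_force"],s["moment"])
ims=[]
for c in ["scene","top"]:
    im=r.snapshot(c);ims.append(cv2.resize(im[130:210,200:280],(400,400),interpolation=cv2.INTER_CUBIC))
cv2.imwrite("pics/g.png",np.hstack(ims))
E
```

```text
[ 1.106  1.727 -1.157  1.86  -0.522  0.461  0.859] [ 0.54580406 -0.02712239  0.11853224] [ 0.48076668  0.54651698 -0.07494784] [-0.95121503  0.38344537 -0.03604397]
```

View pics/g.png

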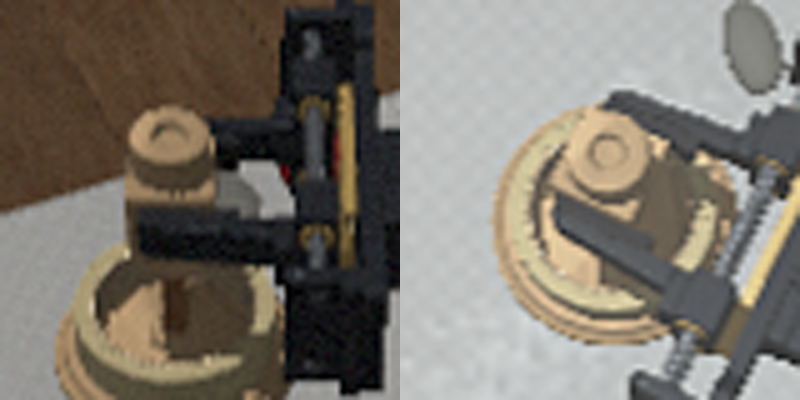

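No contact force about 14.5 mm in, and the dowel shows directly under the knob. That is well past the 5 mm dish, so the deep hole is the lower end. It has to be lifted off and flipped 180° about tool z; checking the joint margins first.

```bash
python3 - <<'E'
from plant import r
from fk import *
p=fit();s=r.get_state();qs=s["q"]
def ik(P,Rt,q,w=.02):
    f=lambda x:np.concatenate([(fk(x,p)[0]-P)*5,(Rt.inv()*fk(x,p)[1]).as_rotvec(),w*(x-q)])
    o=least_squares(f,np.clip(q,LO+.05,HI-.05),bounds=(LO+.04,HI-.04));return o.x,np.linalg.norm(o.fun[:6])
R0=R.from_quat(s["eef_rot"]);P0=s["tool_pos"];d=R0.apply([0,0,1])
for yaw in (0,10):
 for back in (0,.1):
  for z in (.25,.28,.31):
    q=qs
    for t in np.linspace(0,1,8)[1:]:
        P=P0*1.;P[2]=P0[2]+(z-P0[2])*t;Ry=R.from_euler('z',yaw*t,degrees=True)*R0;q,_=ik(P-back*t*d,Ry,q)
    qa=q;es=[]
    for a in range(10,181,10):
        q,e=ik(P-back*d,Ry*R.from_euler('z',a,degrees=True),q);es.append(e)
    print(yaw,back,z,qa.round(2),"->",q.round(2),round(max(es),4))
E
```

```text
0 0 0.25 [ 1.14  1.53 -1.32  2.02 -0.66  0.36  0.77] -> [ 1.1   1.45 -1.17  2.02 -0.96  0.47 -2.07] 0.0001
0 0 0.28 [ 1.14  1.48 -1.35  2.03 -0.69  0.35  0.74] -> [ 1.11  1.41 -1.22  2.03 -0.96  0.45 -2.13] 0.0001
0 0 0.31 [ 1.15  1.44 -1.38  2.04 -0.72  0.35  0.71] -> [ 1.12  1.37 -1.27  2.04 -0.96  0.45 -2.18] 0.0001
0 0.1 0.25 [ 1.28  1.45 -1.19  1.94 -0.59  0.63  0.72] -> [ 1.15  1.3  -0.86  1.94 -0.96  0.86 -2.02] 0.0001
0 0.1 0.28 [ 1.28  1.41 -1.22  1.96 -0.61  0.63  0.69] -> [ 1.17  1.26 -0.91  1.96 -0.96  0.85 -2.08] 0.0001
0 0.1 0.31 [ 1.29  1.36 -1.25  1.96 -0.64  0.63  0.66] -> [ 1.19  1.22 -0.95  1.96 -0.96  0.85 -2.13] 0.0001
10 0 0.25 [ 1.07  1.46 -1.19  1.88 -0.57  0.65  0.68] -> [ 0.94  1.3  -0.85  1.88 -0.96  0.89 -2.06] 0.0001
10 0 0.28 [ 1.07  1.41 -1.22  1.89 -0.6   0.65  0.66] -> [ 0.96  1.26 -0.9   1.89 -0.96  0.88 -2.11] 0.0001
10 0 0.31 [ 1.08  1.36 -1.25  1.9  -0.63  0.66  0.63] -> [ 0.97  1.22 -0.94  1.9  -0.96  0.87 -2.16] 0.0001
10 0.1 0.25 [ 1.2   1.41 -1.11  1.81 -0.5   0.88  0.64] -> [ 0.95  1.21 -0.53  1.81 -0.96  1.24 -1.98] 0.0001
10 0.1 0.28 [ 1.21  1.37 -1.14  1.82 -0.53  0.88  0.62] -> [ 0.97  1.16 -0.57  1.82 -0.96  1.24 -2.03] 0.0001
10 0.1 0.31 [ 1.22  1.33 -1.17  1.83 -0.55  0.89  0.59] -> [ 0.99  1.12 -0.61  1.83 -0.96  1.23 -2.08] 0.0001
```

Request:
play_rows(
  translation=[
    [0.006,0,0],
    [0.01,0,0],
    [0.01,0,0],
    [0.015,0,0],
    [0.02,0,0],
    [0.02,0,0],
    [0.02,0,-0.01],
    [0.02,0,-0.02],
    [0.02,0,-0.02],
    [0.024,0,-0.02],
    [0,0,0],
    [0,0,0],
  ],
  delta_rot=[
    [0,0,0],
    [0,0,0],
    [0,0,0],
    [0,0,0],
    [0,0,0],
    [0,0,0],
    [0,0,0],
    [0,0,0],
    [0,0,0],
    [0,0,0],
    [0,0,0],
    [0,0,0],
  ],
  grip=[-1,-1,-1,-1,-1,-1,-1,-1,-1,-1,-1,-1],
)

```text
clock: 15.75
tool_pos: [0.517, -0.0904, 0.2831]
eef_rot: [0.594, 0.385, 0.593, -0.385]
contact_force: [-0.2, -0.4, -1.3]
opening: 0.452
finger_force: 35.0
```

Request:
play_rows(
  translation=[
    [0,0,0],
    [0,0,0],
    [0,0,0],
    [0,0,0],
    [0,0,0],
    [0,0,0],
    [0,0,0],
    [0,0,0],
    [0,0,0],
    [0,0,0],
    [0,0,0],
    [0,0,0],
    [0,0,0],
    [0,0,0],
    [0,0,0],
    [0,0,0],
    [0,0,0],
    [0,0,0],
    [0,0,0],
    [0,0,0],
  ],
  delta_rot=[
    [0,0,9],
    [0,0,9],
    [0,0,9],
    [0,0,9],
    [0,0,9],
    [0,0,9],
    [0,0,9],
    [0,0,9],
    [0,0,9],
    [0,0,9],
    [0,0,9],
    [0,0,9],
    [0,0,9],
    [0,0,9],
    [0,0,9],
    [0,0,9],
    [0,0,9],
    [0,0,9],
    [0,0,9],
    [0,0,9],
  ],
  grip=[-1,-1,-1,-1,-1,-1,-1,-1,-1,-1,-1,-1,-1,-1,-1,-1,-1,-1,-1,-1],
)

```text
clock: 18.25
tool_pos: [0.517, -0.0898, 0.2823]
eef_rot: [-0.383, 0.595, 0.387, 0.592]
contact_force: [0.4, -0.3, -0.5]
opening: 0.454
finger_force: 35.0
```

Request:
play_rows(
  translation=[
    [0,0,0],
    [0,0,0],
    [0,0,0],
    [0,0,0],
  ],
  delta_rot=[
    [0,0,0],
    [0,0,0],
    [0,0,0],
    [0,0,0],
  ],
  grip=[-1,-1,-1,-1],
)

```text
clock: 18.75
tool_pos: [0.5172, -0.091, 0.2835]
eef_rot: [-0.385, 0.593, 0.384, 0.594]
contact_force: [0.2, 0.8, -1.6]
opening: 0.449
finger_force: 35.0
```

```bash
python3 - <<'E'
from plant import r
from h import *
s=r.get_state();print(s["q"].round(3),s["tool_pos"],s["qd"].round(3),"\n",R.from_quat(s["eef_rot"]).as_matrix().round(3))
ims=[]
M=R.from_quat(s["eef_rot"]);kc=s["tool_pos"]+M.apply([0,0,.0504])
for c in ["scene","top"]:
    im=r.snapshot(c);u,v=proj(r.get_calibration(c),kc).astype(int);ims.append(cv2.resize(im[v-30:v+30,u-30:u+30],(400,400),interpolation=cv2.INTER_CUBIC))
cv2.imwrite("pics/i.png",np.hstack(ims))
E
```

```text
[ 1.132  1.271 -0.979  1.958 -0.992  0.77  -2.088] [ 0.51717284 -0.09095531  0.28345003] [ 0.003 -0.001 -0.001 -0.     0.002  0.001 -0.004] 
 [[ 0.001 -0.913  0.409]
 [-0.     0.409  0.913]
 [-1.    -0.001 -0.   ]]
```

View pics/i.png

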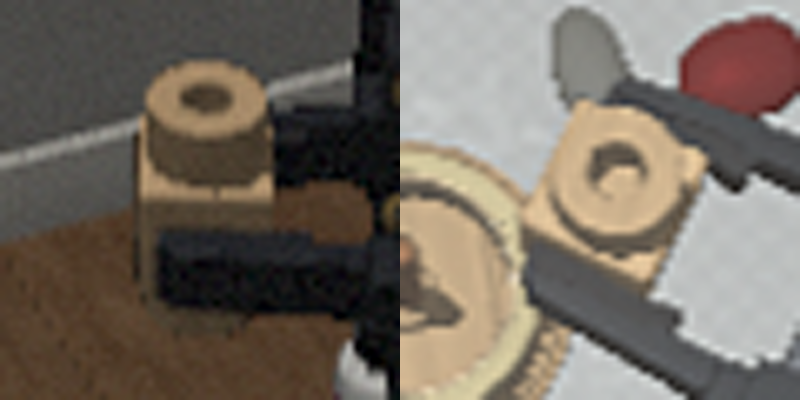

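The picture shows a deep, shadowed hole at the top of the knob (scene crop (207,97), top crop (617,170)). The knob is upright, held still and clear of everything, with its centre about 28 cm above the table. Handing in.

```bash
python3 -c "
from plant import r
print(r.finish_job())"
```

```text
the job is handed in; nothing more can be done
None
```

I handed the job in with the knob held still, its deep hole facing straight up and its centre about 28 cm above the table. One end had gone about 14 mm onto the dowel without resistance, so I took that as the deep hole and turned it upward. The hand-in gave no verdict.

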